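# Hang the loaded blue parts tray on the bench rail

### The job

Pick up the blue parts tray by its upright fin and hang it by its hook on the upper bar of the rail stand, between the posts on the side facing you, with the red battery still in it. Lower it until the bar carries it before you let go, so that its front-heavy weight does not swing it off, and leave the grey tray alone.

Things in the scene. Friction and masses are not known exactly. Their poses are not given: they have to be found in the camera images.
- blue_tray: Blue parts tray, about 170 g. Origin under the bin; z up, x to its back (hook side). Bin 40 mm high, x -36 to 30, y -40 to 40 mm; white card on the front wall. In its middle an upright grip fin with dark ribs: faces at y = -5 and 5, x -22 to 16, top at z = 120 mm; pinch it across y near the top, by the centre of mass. Back plate: outer face at x = 30 mm, top z = 92.
- tray_hook (a point): Where the upper bar's centre nests in the blue tray's hook: x 46, y 0, z 106 mm of the tray, same axes. The hook is an inverted V behind the back plate, open downward, 60 mm wide in y; its mouth reaches 16 mm before and behind this point, its rear lip 27 mm below it, so it passes over the bar only if raised 33 mm or more (the lip is 3 mm thick).
- rail_stand: Fixed rail stand, base plate 125 x 236 x 8 mm. Origin at table height below the upper bar's middle; y along the bars. Upper steel bar: 10 mm thick, at x 0, z 150 mm, 200 mm free between two posts with black caps (166 mm high). Lower stop bar: 10 mm thick, at x -7, z 100 mm. The tray hangs on the -x side, its back to +x, leaning on the stop bar, its front 5 degrees down.
- red_battery: Red and white battery, 15 mm thick, 50 mm long, about 20 g, loose in the +y half of the blue tray. Origin at its underside, length along its own y.
- grey_tray: Grey tray of exactly the same shape and axes as the blue one, holding a green battery; it stands at the other side of the rail stand and stays there.

How it is judged:
By the outcome, as a careful person would: the job done as asked, in the order asked, and still so for the second after the job is handed in, with the robot touching nothing.
It also fails if it takes over 46 s, if anything falls off the work surface, if the arm or the gripper's body presses on something with over 40 N, if the wrist force passes 120 N, or if a joint passes its speed limit or range.

### The arm

A 6-joint arm with a two-finger parallel gripper is mounted at the origin on a cart in front of the work surface, level with it; the furniture and walls round the work are solid. World frame = base frame: x ahead of the robot, y to its left, z up, the work surface at z = 0. Lengths are in m, angles in rad, forces in N, time in s.
With the tool pointing down it reaches from about 0.25 to 0.775 m from the base axis. Payload 4 kg.
Tool frame: the origin (TCP) lies at the very end of the fingers, on their centre line; the grasp point (between the pads) lies 19 mm behind it; z points along the fingers, y is the line along which they close (so a half turn about z gives the same grasp; the last joint's range is limited). The gripper opens to 94 mm and grips with 3 to 60 N. Pads are 16 mm wide; open, the fingers measure 119 mm over their backs; the gripper's body (75 mm by 177 mm) begins 78 mm behind the grasp point.
Start: joints at [1.046, 0.087, 1.371, -0, 1.684, -0.103], TCP at [0.225, 0.502, 0.206] pointing down, gripper open.
Joint ranges: [-3.1, 3.1], [-0.76, 2.03], [0.27, 2.55], [-1.08, 4.22], [0.17, 2.65], [-2.57, 2.57]. Speed limits (rad/s): [2.79, 2.79, 3.14, 3.14, 3.14, 3.14].

### API

Orientations are given as [roll, pitch, yaw] about the fixed x, y, z axes, in that order (R = Rz(yaw) Ry(pitch) Rx(roll)).
In Python, from bench import robot gives the robot as it stands. The module is installed in compiled form; this text tells all that it offers.
- The arm moves only by the tool move_arm, never from a script. Its argument "deltas" is one flat list of numbers, 7 for each row, row after row: the turn, a rotation vector about the tool's x, y, z in rad, then the shift along the tool's x, y, z in cm, then the closure, from -1 (fully open) to 1 (shut). A call has 1 to 8 rows; each row is the pose to reach, as a shift and turn from the pose commanded when the call began, along the tool's axes at that moment; what a row does not reach only later rows make up. A row lasts 1/10 s, in which the tool goes at most 50 mm and 8.59 degrees, less where a joint would pass 70% of its speed; a pose out of reach is approached as far as the arm can. A call with a gripper value outside its range is refused whole. The fingers move at their own pace and stop on an object; the grip force is fixed at half the most. Time passes only in rows, so rows that repeat a pose let the fingers close. It gives the time, the measured TCP pose, the force, the opening and the grip force at its end, in the units of the state.
- robot.get_obs(): the state, without advancing time (a new reading comes with each control period).
- robot.snapshot(name): name is "side" or "top" or "wrist"; returns a dict with "image" (400x640x3 uint8, red, green, blue), "depth" (400x640 float32, m along the optical axis (not along the pixel's ray), 0 where there is no reading), "fov_y" (degrees; the focal length in pixels is half the picture's height over the tangent of half this angle, whatever the lens; pixels are square), "cx", "cy" (the principal point, pixels), "D" ([k1, k2, p1, p2, k3] as OpenCV has them; the pictures are not rectified), "origin" and "orientation" of the camera in the world; the wrist camera has in their place "T_tool_cam" (4x4, takes a point from camera to tool coordinates, whose origin is the TCP and whose axes are the flange's). Camera axes: x right, y up, looking along -z (the intrinsics and any distortion apply to the point x, -y, -z); pixel columns grow to the right and rows downward; lengths in m; the calibration is good to about 2 mm. A picture is of the moment at which its call begins: read the wrist's pose just before it.
- robot.close_job(): hands the job in; it is judged then, once.
The state is a dict: "time": time; "joint_positions": joint angles; "qvel": joint speeds; "joint_torque": joint torques, N m; "tool_pos": TCP position; "ee_rot": TCP orientation; "wrist_force": force on the tool from outside, world axes, zero at the start; "wrist_torque": the same for the moment, N m; "width": finger opening in m; "finger_force": force on a finger pad.
Only numpy, scipy, OpenCV 4.12 (cv2) and the standard library are available. Lean on these libraries where they do the work, as an engineer would, in place of code of your own. Each camera call takes 0.05 s, during which the arm holds its last target. There are 200 camera calls.

## Working session

There is one attempt and no reset: what is moved stays moved. The work goes in short steps, Python scripts to look and compute and a tool call to move; the robot and the scene stay as the last step left them, time stands still between calls to the robot, and variables do not carry over. Pictures are saved under pics/ and viewed, at most 10 in all, crops included, and the job is handed in when it is done.

Besides the shell and the picture viewer there is one more tool, called after ">>>" as name(argument=value, ...) on one line, values as JSON. move_arm: Moves the arm, as the interface text tells. Its arguments: {"type":"object","properties":{"deltas":{"type":"array","items":{"type":"number"}}},"required":["deltas"]}

```bash
mkdir -p pics
cat > h.py <<'E'
import numpy as np, cv2
from scipy.spatial.transform import Rotation as R
from bench import robot
def snap(n):
    o=robot.get_obs(); s=robot.snapshot(n); s['obs']=o
    return s
def cloud(s):
    h,w=s['depth'].shape; f=h/2/np.tan(np.radians(s['fov_y'])/2)
    K=np.array([[f,0,s['cx']],[0,f,s['cy']],[0,0,1]])
    u,v=np.meshgrid(np.arange(w),np.arange(h))
    p=cv2.undistortPoints(np.stack([u,v],-1).reshape(-1,1,2).astype(np.float64),K,np.array(s['D'],float)).reshape(h,w,2)
    d=s['depth']; P=np.stack([p[...,0]*d,-p[...,1]*d,-d],-1)
    if 'T_tool_cam' in s:
        T=np.array(s['T_tool_cam']); P=P@T[:3,:3].T+T[:3,3]
        o=s['obs']; Rm=R.from_euler('xyz',o['ee_rot']).as_matrix(); t=np.array(o['tool_pos'])
    else:
        q=np.array(s['orientation']); Rm=q if q.shape==(3,3) else R.from_euler('xyz',q).as_matrix() if q.size==3 else R.from_quat(q).as_matrix()
        t=np.array(s['origin'])
    P=P@Rm.T+t; P[d==0]=np.nan
    return P
E
python3 - <<'E'
from h import *
ims=[]
for n in ['side','top']:
    s=snap(n); np.savez(f'{n}.npz',img=s['image'],P=cloud(s)); cv2.imwrite(f'pics/{n}.png',s['image'][...,::-1])
    print(n,s['origin'],s['orientation'],s['fov_y'],s['D'])
o=robot.get_obs(); print(o)
E
```

```text
side [0.44483219 0.56451575 0.64894965] [ 0.85772264  0.01634497 -3.04793657] 57.38993990771361 [-0.07273149  0.          0.          0.          0.        ]
top [ 0.33216958 -0.11071759  1.08797507] [ 0.16968572  0.02872758 -1.57526966] 49.20253868828792 [-0.0623756  0.         0.         0.         0.       ]
{'time': 0.1, 'joint_positions': array([ 1.04590451e+00,  8.78777503e-02,  1.37205959e+00,  2.25678705e-05,
        1.68361555e+00, -1.03089923e-01]), 'qvel': array([-0.00216453, -0.00221794, -0.00466926, -0.00040876, -0.00105706,
       -0.00104938]), 'joint_torque': array([ 2.55978128e-03, -3.41252089e+01, -3.03302693e+01,  7.19565782e-02,
        3.04384134e-02, -7.53548034e-05]), 'tool_pos': array([0.22492045, 0.50137574, 0.20444514]), 'ee_rot': array([-3.13964513e+00, -2.24033096e-04,  2.71979306e+00]), 'wrist_force': array([ 0.09464079, -0.71998882,  0.40530819]), 'wrist_torque': array([ 0.03325578, -0.03827721, -0.03461292]), 'finger_force': 0.0, 'width': 0.09416712125225052}
```

View pics/top.png

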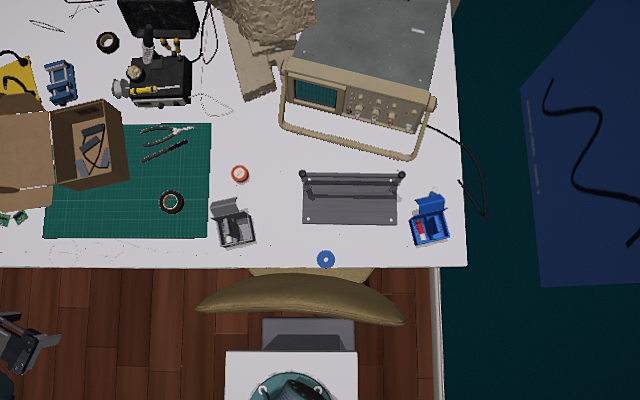

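View pics/side.png

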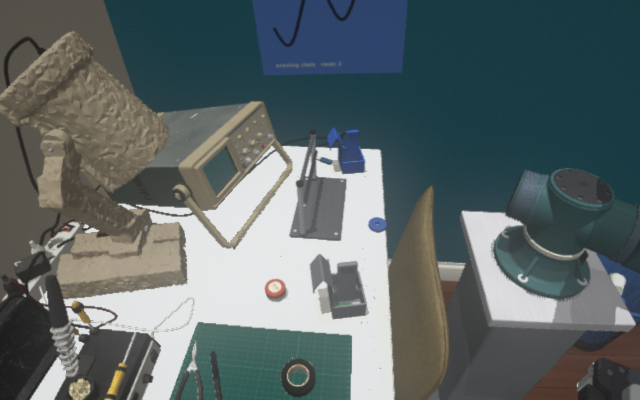

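The top view shows the blue tray at (430,220), the stand with bars near row 180 and posts at (302,174) and (401,174), and the grey tray at (234,224). The side view agrees. The bars are on the far side and the robot is at the bottom.

Run:
```python
from h import *
from numpy import load
z=load('top.npz'); P=z['P']; I=z['img'].astype(int)
np.set_printoptions(precision=4,suppress=True)
# stand: caps
def reg(r0,r1,c0,c1): 
    m=np.zeros(P.shape[:2],bool); m[r0:r1,c0:c1]=1; return m
st=reg(160,230,292,410)
h=P[...,2]
print('table z',np.nanmedian(P[230:245,150+120:300,2]))
for lo,hi in [(.155,.175),(.145,.156),(.09,.108),(.004,.013)]:
    q=P[st&(h>lo)&(h<hi)]
    print(lo,len(q),'min',q.min(0) if len(q) else '', 'max',q.max(0) if len(q) else '')
for c in [(292,312),(391,410)]:
    q=P[reg(160,190,*c)&(h>.158)]; print('cap',len(q),q.mean(0) if len(q) else '')
q=P[st&(h>.147)&(h<.157)&(np.arange(640)[None]>312)&(np.arange(640)[None]<392)]; 
if len(q): print('bar fit',np.polyfit(q[:,1],q[:,0],1),q.mean(0))
# blue tray
bl=reg(185,255,400,460)&(I[...,2]>I[...,0]+40)&(I[...,2]>60)
q=P[bl]; q=q[~np.isnan(q[:,2])]
for lo,hi in [(-.01,.02),(.03,.05),(.075,.1),(.1,.113),(.113,.13)]:
    k=q[(q[:,2]>lo)&(q[:,2]<hi)]; 
    if len(k)>3: print(lo,len(k),k.mean(0),cv2.minAreaRect((k[:,:2]*1000).astype(np.float32)))
big=cv2.resize(z['img'][160:260,390:470,::-1],None,fx=6,fy=6,interpolation=cv2.INTER_CUBIC); cv2.imwrite('pics/c1.png',big)
```

```text
table z 0.0005215460467763444
0.155 301 min [ 0.538  -0.2638  0.155 ] max [ 0.5584 -0.0339  0.1711]
0.145 303 min [ 0.5387 -0.2584  0.1459] max [ 0.555 -0.037  0.156]
0.09 393 min [ 0.5339 -0.2623  0.0976] max [ 0.5511 -0.0359  0.108 ]
0.004 3984 min [ 0.4423 -0.301   0.004 ] max [ 0.6212 -0.0026  0.013 ]
cap 47 [ 0.5497 -0.0409  0.1658]
cap 52 [ 0.5448 -0.2547  0.1661]
bar fit [0.0275 0.5514] [ 0.5473 -0.15    0.1543]
-0.01 286 [ 0.45   -0.3466  0.0059] ((469.74066162109375, -344.3089904785156), (127.11209106445312, 94.38157653808594), 5.517631530761719)
0.03 241 [ 0.4368 -0.337   0.0413] ((441.5352783203125, -339.0768737792969), (64.53264617919922, 79.96630859375), 12.297737121582031)
0.075 159 [ 0.4776 -0.3298  0.0919] ((480.6490478515625, -332.1188659667969), (80.01275634765625, 73.92074584960938), 48.76447296142578)
0.1 184 [ 0.4873 -0.3277  0.1066] ((465.2330627441406, -333.3887023925781), (83.13284301757812, 58.998741149902344), 11.81894588470459)
0.113 209 [ 0.4749 -0.331   0.1182] ((461.4856872558594, -333.7620544433594), (74.5153579711914, 59.30692672729492), 11.306525230407715)
```

View pics/c1.png

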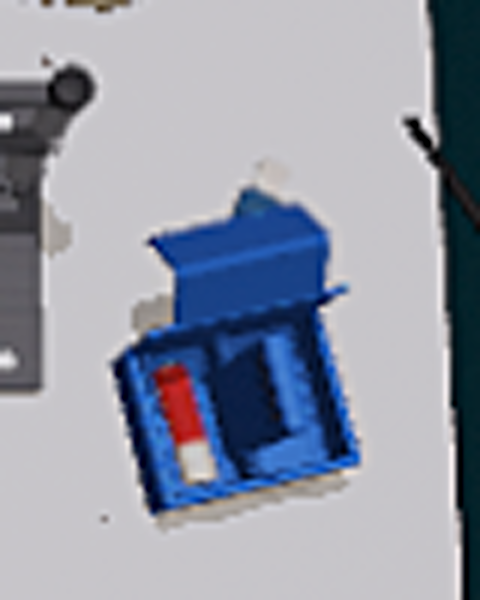

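The crop shows the blue bin upright, with the red battery in its left (+y) half and the hook away from the robot. The tray's yaw is about +12 to 14 degrees.

```bash
cat >> h.py <<'E'
def to(p,yaw,pitch=0,ref=None):
    """print rotvec and shift (cm) in tool axes; pitch = world tilt about stand/tray y, after"""
    o=robot.get_obs(); C=R.from_euler('xyz',o['ee_rot']); T=R.from_euler('xyz',[np.pi,0,yaw])
    if pitch: T=R.from_euler('ZY',[yaw,pitch])*R.from_euler('x',np.pi)
    print('rot',np.round((C.inv()*T).as_rotvec(),3),'cm',np.round(C.inv().apply(np.array(p)-o['tool_pos'])*100,2), 'joints',np.round(o['joint_positions'],2))
E
python3 - <<'E'
from h import *
P=np.load('top.npz')['P']
for r in (100,150,220,260):
    for c in (445,475,500,540,600): print(r,c,np.round(P[r,c],3),end=' ')
    print()
s=snap('wrist'); print(np.round(s['T_tool_cam'],3),s['fov_y'])
to([.435,-.335,.28],.21)
E
```

```text
100 445 [ 0.781 -0.403  0.002] 100 475 [ 0.814 -0.51  -0.079] 100 500 [ 0.743 -0.513  0.092] 100 540 [ 0.661 -0.511  0.291] 100 600 [ 0.585 -0.51   0.476] 
150 445 [ 0.645 -0.396  0.001] 150 475 [ 0.678 -0.511 -0.113] 150 500 [ 0.626 -0.513  0.064] 150 540 [ 0.566 -0.509  0.273] 150 600 [ 0.511 -0.509  0.463] 
220 445 [ 0.459 -0.375  0.043] 220 475 [ 0.482 -0.511 -0.153] 220 500 [ 0.459 -0.511  0.036] 220 540 [ 0.432 -0.509  0.248] 220 600 [ 0.408 -0.509  0.443] 
260 445 [ 0.365 -0.382 -0.001] 260 475 [ 0.37  -0.514 -0.182] 260 500 [ 0.363 -0.513  0.014] 260 540 [ 0.356 -0.511  0.231] 260 600 [ 0.349 -0.51   0.43 ] 
[[ 0.001  0.963  0.27   0.077]
 [ 1.    -0.001 -0.     0.   ]
 [ 0.     0.27  -0.963 -0.18 ]
 [ 0.     0.     0.     1.   ]] 67.90031626150137
rot [-1.00e-03  2.00e-03  2.51e+00] cm [-53.4  -67.72  -7.43] joints [ 1.05  0.09  1.37 -0.    1.68 -0.1 ]
```

>>> move_arm(deltas=[0,0,2.51,-53.4,-67.7,-7.4,-1,0,0,2.51,-53.4,-67.7,-7.4,-1,0,0,2.51,-53.4,-67.7,-7.4,-1,0,0,2.51,-53.4,-67.7,-7.4,-1,0,0,2.51,-53.4,-67.7,-7.4,-1,0,0,2.51,-53.4,-67.7,-7.4,-1,0,0,2.51,-53.4,-67.7,-7.4,-1,0,0,2.51,-53.4,-67.7,-7.4,-1])

```text
time: 0.95
tool_pos: [0.322, 0.1135, 0.2398]
ee_rot: [3.141, -0.0, 1.515]
wrist_force: [0.7, -0.0, -0.7]
width: 0.0937
finger_force: 0.0
```

```bash
python3 -c "
from h import *
to([.435,-.335,.28],.21)"
```

```text
rot [ 1.000e-03 -1.000e-03  1.305e+00] cm [-44.14  13.81  -4.02] joints [ 0.17 -0.4   1.72  0.    1.81  0.23]
```

>>> move_arm(deltas=[0,0,1.305,-44.1,13.8,-4,-1,0,0,1.305,-44.1,13.8,-4,-1,0,0,1.305,-44.1,13.8,-4,-1,0,0,1.305,-44.1,13.8,-4,-1,0,0,1.305,-44.1,13.8,-4,-1,0,0,1.305,-44.1,13.8,-4,-1,0,0,1.305,-44.1,13.8,-4,-1,0,0,1.305,-44.1,13.8,-4,-1])

```text
time: 1.75
tool_pos: [0.4216, -0.2727, 0.274]
ee_rot: [-3.141, -0.0, 0.313]
wrist_force: [1.2, 0.1, 0.5]
width: 0.094
finger_force: 0.0
```

```bash
python3 -c "
from h import *
to([.435,-.335,.28],.21)"
```

```text
rot [-0.001 -0.     0.103] cm [-0.65  6.34 -0.61] joints [-0.69 -0.02  1.35  0.    1.82  0.57]
```

>>> move_arm(deltas=[0,0,0.103,-0.6,6.3,-0.4,-1,0,0,0.103,-0.6,6.3,-0.4,-1,0,0,0.103,-0.6,6.3,-0.4,-1,0,0,0.103,-0.6,6.3,-0.4,-1])

```text
time: 2.15
tool_pos: [0.4357, -0.3312, 0.2779]
ee_rot: [-3.14, 0.0, 0.218]
wrist_force: [-0.7, -0.5, -0.1]
width: 0.0941
finger_force: 0.0
```

Run:
```python
from h import *
s=snap('wrist'); P=cloud(s); I=s['image'].astype(int)
np.savez('w1.npz',img=s['image'],P=P); cv2.imwrite('pics/w1.png',s['image'][...,::-1])
o=s['obs']; print(o['tool_pos'],o['ee_rot'])
np.set_printoptions(precision=4,suppress=True)
near=(np.abs(P[...,0]-.45)<.09)&(np.abs(P[...,1]+.34)<.08)
for lo,hi in [(.036,.044),(.085,.098),(.1,.113),(.114,.126)]:
    k=P[near&(P[...,2]>lo)&(P[...,2]<hi)]
    if len(k)>3: print(lo,len(k),k.mean(0),k.min(0),k.max(0),cv2.minAreaRect((k[:,:2]*1000).astype(np.float32)))
```

```text
[ 0.4356684  -0.33120651  0.27788306] [-3.13997597e+00  2.18792531e-04  2.18049866e-01]
0.036 357 [ 0.4346 -0.3404  0.0423] [ 0.4058 -0.384   0.036 ] [ 0.4867 -0.2922  0.044 ] ((446.12432861328125, -338.05853271484375), (65.87702941894531, 81.41548156738281), 12.520462989807129)
0.085 368 [ 0.4922 -0.3277  0.0946] [ 0.4628 -0.3693  0.0867] [ 0.518  -0.2925  0.098 ] ((486.69439697265625, -328.60546875), (51.1146354675293, 78.4177017211914), 12.593705177307129)
0.1 704 [ 0.4938 -0.327   0.1067] [ 0.4384 -0.359   0.1001] [ 0.5138 -0.2952  0.113 ] ((472.84228515625, -331.7440185546875), (72.7702865600586, 59.86930465698242), 12.025433540344238)
0.114 773 [ 0.4782 -0.3307  0.1185] [ 0.4279 -0.3575  0.114 ] [ 0.5048 -0.2974  0.1225] ((464.1065368652344, -333.8163757324219), (73.78556060791016, 60.00301742553711), 12.559196472167969)
```

View pics/w1.png

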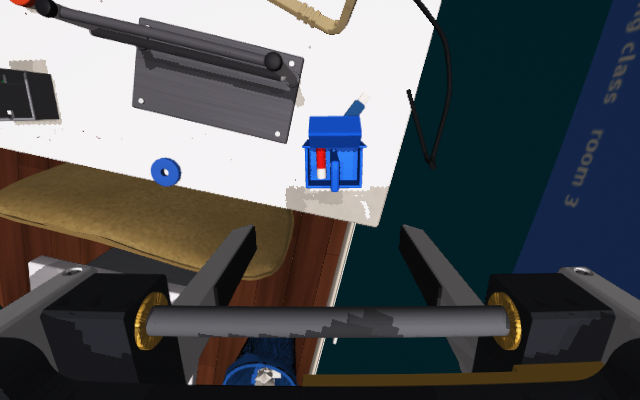

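The wrist view shows the tray squarely below, with its fin at about (335,170), the battery at (321,165) and the hook at (334,130). I'll fit the fin.

Run:
```python
from h import *
np.set_printoptions(precision=2,suppress=True)
for f in ('w1','top'):
    P=np.load(f+'.npz')['P']; a=.217; c=np.array([.446,-.338])
    d=P[...,:2]-c; x=(d[...,0]*np.cos(a)+d[...,1]*np.sin(a))*1000; y=(-d[...,0]*np.sin(a)+d[...,1]*np.cos(a))*1000; z=P[...,2]*1000
    m=(abs(y)<50)&(x>-45)&(x<18)&(z>100)&(z<126)
    print(f,'fin',m.sum(),np.percentile(x[m],[2,50,98]),np.percentile(y[m],[2,50,98]),np.percentile(z[m],[50,98]))
    for w in (-20,0,): 
        k=m&(abs(x-w)<10); print('  y at',w,np.median(y[k]))
    m=(abs(y)<50)&(x>22)&(x<70)&(z>85)&(z<130)
    print(f,'hook',m.sum(),np.percentile(x[m],[1,99]),np.percentile(y[m],[1,99]),z[m].max(), 'apex x',np.median(x[m&(z>np.percentile(z[m],95))]))
    m=(abs(y)<50)&(x>-50)&(x<-25)&(z>36)&(z<45); print('front rim x',np.percentile(x[m],[2,98]),'y',np.percentile(y[m],[1,99]))
```

```text
w1 fin 289 [-17.14   0.35  17.66] [-5.38  0.58  5.32] [120.42 122.14]
  y at -20 0.5579917407667369
  y at 0 0.62775774343555
w1 hook 1702 [30.44 67.3 ] [-32.66  32.21] 121.01016737402487 apex x 48.164705917097265
front rim x [-32.69 -25.48] y [-39.92  39.21]
top fin 94 [-21.32  -3.92  14.42] [-3.41  2.69  4.96] [119.16 123.56]
  y at -20 2.4326464773050507
  y at 0 2.9384705820844275
top hook 447 [26.87 64.49] [-32.53  32.07] 121.82162256555651 apex x 45.49264933811979
front rim x [-36.89 -25.64] y [-39.35  39.55]
```

```bash
python3 -c "
from h import *
to([.4455,-.3378,.090],.217)"
```

```text
rot [-0.001 -0.     0.002] cm [ 0.79  0.91 18.84] joints [-0.75  0.08  1.24  0.    1.83  0.6 ]
```

>>> move_arm(deltas=[0,0,0,0.8,0.9,4,-1,0,0,0,0.8,0.9,8,-1,0,0,0,0.8,0.9,11.5,-1,0,0,0,0.8,0.9,14.5,-1,0,0,0,0.8,0.9,17,-1,0,0,0,0.8,0.9,18.8,-1,0,0,0,0.8,0.9,18.8,-1,0,0,0,0.8,0.9,18.8,-1])

```text
time: 3.0
tool_pos: [0.446, -0.3382, 0.0912]
ee_rot: [3.141, -0.001, 0.219]
wrist_force: [0.3, -0.2, 1.1]
width: 0.0942
finger_force: 0.0
```

Run:
```python
from h import *
to([.4455,-.3378,.090],.217)
s=snap('wrist'); P=cloud(s); cv2.imwrite('pics/w2.png',s['image'][...,::-1]); np.savez('w2.npz',P=P,img=s['image'])
np.set_printoptions(precision=2,suppress=True)
a=.217; c=np.array([.4484,-.3371])
d=P[...,:2]-c; x=(d[...,0]*np.cos(a)+d[...,1]*np.sin(a))*1000; y=(-d[...,0]*np.sin(a)+d[...,1]*np.cos(a))*1000; z=P[...,2]*1000
m=(abs(y)<20)&(x>-40)&(x<20)&(z>112)&(z<126)
print('fin',m.sum(),np.percentile(x[m],[2,50,98]),np.percentile(y[m],[2,50,98]))
m=(abs(y)<50)&(x>22)&(x<70)&(z>85)&(z<130)
print('hook',np.percentile(x[m],[1,99]),np.percentile(y[m],[1,99]),z[m].max(),'apex x',np.median(x[m&(z>np.percentile(z[m],95))]))
```

```text
rot [ 0.001 -0.001  0.002] cm [-0.04 -0.05  0.12] joints [-0.75  0.16  1.52  0.    1.46  0.6 ]
fin 1140 [-19.39   0.41  16.36] [-5.69 -0.55  4.57]
hook [27.92 65.42] [-34.06  33.3 ] 121.22773565794608 apex x 47.22001402711819
```

View pics/w2.png

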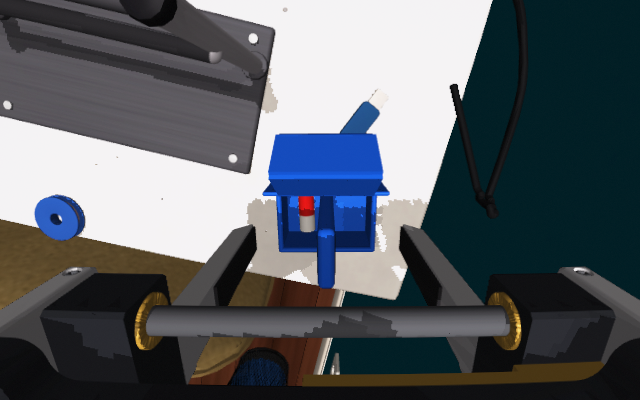

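The fin at (326,258) lies midway between the open fingers, with the battery at (307,210). Closing the gripper.

>>> move_arm(deltas=[0,0,0,0,0,0,1,0,0,0,0,0,0,1,0,0,0,0,0,0,1,0,0,0,0,0,0,1,0,0,0,0,0,0,1,0,0,0,0,0,0,1,0,0,0,0,0,0,1,0,0,0,0,0,0,1])

```text
time: 3.85
tool_pos: [0.4456, -0.3394, 0.0901]
ee_rot: [-3.141, 0.0, 0.217]
wrist_force: [-0.5, 0.0, 0.3]
width: 0.0333
finger_force: 0.0
```

>>> move_arm(deltas=[0,0,0,0,0,0,1,0,0,0,0,0,0,1,0,0,0,0,0,0,1,0,0,0,0,0,0,1,0,0,0,0,0,0,1,0,0,0,0,0,0,1])

```text
time: 4.45
tool_pos: [0.4454, -0.3392, 0.0898]
ee_rot: [-3.141, 0.0, 0.217]
wrist_force: [0.5, -0.6, -1.2]
width: 0.0101
finger_force: 30.0
```

>>> move_arm(deltas=[0,0,0,0,0,-0.5,1,0,0,0,0,0,-1.5,1,0,0,0,0,0,-3.5,1,0,0,0,0,0,-5.5,1,0,0,0,0,0,-7.5,1,0,0,0,0,0,-9.5,1,0,0,0,0,0,-10.5,1,0,0,0,0,0,-11,1])

```text
time: 5.25
tool_pos: [0.4461, -0.3398, 0.2022]
ee_rot: [3.139, -0.002, 0.217]
wrist_force: [0.3, -0.5, -1.9]
width: 0.0102
finger_force: 30.0
```

Run:
```python
from h import *
to([.452,-.1465,.202],-.026)
s=snap('wrist'); P=cloud(s); cv2.imwrite('pics/w3.png',s['image'][...,::-1]); o=s['obs']
print(o['tool_pos'],o['ee_rot'],o['wrist_force'],o['width'])
np.set_printoptions(precision=2,suppress=True)
a=o['ee_rot'][2]; c=o['tool_pos'][:2]
d=P[...,:2]-c; x=(d[...,0]*np.cos(a)+d[...,1]*np.sin(a))*1000; y=(-d[...,0]*np.sin(a)+d[...,1]*np.cos(a))*1000; z=(P[...,2]-o['tool_pos'][2])*1000
m=(abs(y)<50)&(x>22)&(x<80)&(z>-10)&(z<45)
print('hook',np.percentile(x[m],[1,99]),np.percentile(y[m],[1,99]),z[m].max(),'apex x',np.median(x[m&(z>np.percentile(z[m],95))]))
for lo,hi in((28,36),(40,52),(56,63)):
    k=m&(abs(x-(lo+hi)/2)<(hi-lo)/2); print(lo,hi,np.median(z[k]))
```

```text
rot [ 0.002 -0.002  0.243] cm [  4.73 -18.75  -0.02] joints [-0.75  0.11  1.35  0.    1.68  0.6 ]
[ 0.44610553 -0.33983187  0.20215322] [ 3.13912169e+00 -1.83201600e-03  2.16836988e-01] [ 0.32234813 -0.51997209 -1.85791078] 0.010228496696472137
hook [30.93 68.68] [-35.33  33.66] 31.92388482870853 apex x 49.66411794836383
28 36 4.656077121936608
40 52 28.77591693529741
56 63 17.384862252394967
```

View pics/w3.png

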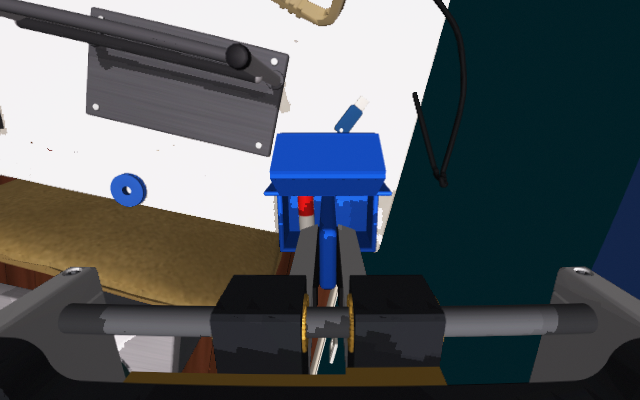

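The tray is held level, with the battery still in it at (306,207). Moving in front of the stand.

>>> move_arm(deltas=[0,0,0.02,0.3,-1,0,1,0,0,0.05,0.9,-3.5,0,1,0,0,0.09,1.7,-6.5,0,1,0,0,0.13,2.4,-9.5,0,1,0,0,0.17,3.2,-12.5,0,1,0,0,0.2,3.9,-15.5,0,1,0,0,0.23,4.5,-17.8,0,1,0,0,0.243,4.7,-18.7,0,1])

```text
time: 6.1
tool_pos: [0.4507, -0.1442, 0.1991]
ee_rot: [-3.14, 0.002, -0.025]
wrist_force: [0.4, -0.4, -1.4]
width: 0.01
finger_force: 30.0
```

>>> move_arm(deltas=[0,0,0,0,0,0,1,0,0,0,0,0,0,1])

```text
time: 6.3
tool_pos: [0.4509, -0.1467, 0.1994]
ee_rot: [-3.141, 0.001, -0.026]
wrist_force: [1.0, -0.1, -0.9]
width: 0.0097
finger_force: 30.0
```

Run:
```python
from h import *
to([.4978,-.1466,.202],-.026)
s=snap('wrist'); P=cloud(s); cv2.imwrite('pics/w4.png',s['image'][...,::-1]); o=s['obs']
print(o['tool_pos'],o['ee_rot'],o['wrist_force'],o['width'])
np.set_printoptions(precision=4,suppress=True)
a=o['ee_rot'][2]; c=o['tool_pos'][:2]
d=P[...,:2]-c; x=(d[...,0]*np.cos(a)+d[...,1]*np.sin(a))*1000; y=(-d[...,0]*np.sin(a)+d[...,1]*np.cos(a))*1000; z=(P[...,2]-o['tool_pos'][2])*1000
m=(abs(y)<50)&(x>22)&(x<75)&(z>-10)&(z<45)
print('hook',np.percentile(x[m],[1,99]),np.percentile(y[m],[1,99]),z[m].max(),'apex x',np.median(x[m&(z>np.percentile(z[m],95))]))
X,Y,Z=P[...,0],P[...,1],P[...,2]
b=(Z>.143)&(Z<.16)&(abs(Y+.148)<.09)&(X>.53)&(X<.57)
q=P[b]; print('bar',len(q)); 
if len(q)>50:
    l=np.polyfit(q[:,1],q[:,0],1); print(l,'x at -.148',np.polyval(l,-.148),'range x resid',np.percentile(q[:,0]-np.polyval(l,q[:,1]),[2,98]),'top z',np.percentile(q[:,2],95))
k=P[(Z>.16)&(Z<.175)&(X>.52)&(X<.58)]; 
for sgn in (k[:,1]>-.1,k[:,1]<-.2): print('cap',sgn.sum(),k[sgn].mean(0) if sgn.any() else '')
```

```text
rot [-0.     0.001  0.   ] cm [ 4.68 -0.13 -0.26] joints [-0.43 -0.08  1.55 -0.    1.67  1.16]
[ 0.45093764 -0.14671185  0.19942719] [-3.14149642e+00  1.21288033e-03 -2.56069560e-02] [ 0.96654471 -0.10886759 -0.93130742] 0.009731117720568018
hook [31.1158 68.8161] [-35.2715  34.0417] 31.401362116414646 apex x 49.966005516782765
bar 3671
[0.0232 0.5538] x at -.148 0.550366399200922 range x resid [-0.0047  0.005 ] top z 0.156621088470946
cap 542 [ 0.5528 -0.041   0.1659]
cap 549 [ 0.5481 -0.2535  0.166 ]
```

View pics/w4.png

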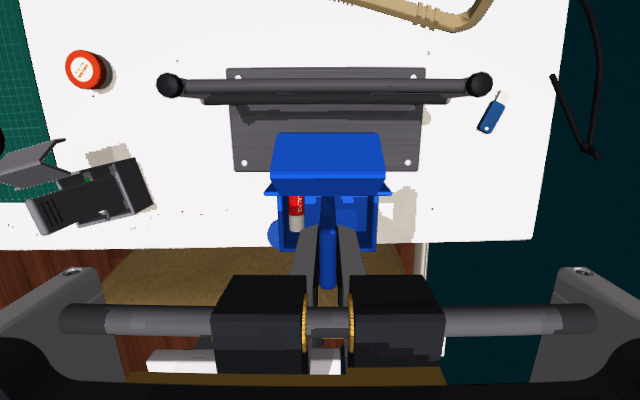

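The hook at (328,150) faces the middle of the bar, which runs along row 87 between caps at (170,85) and (480,85). The battery is still in at (296,210). Going forward over the bar.

>>> move_arm(deltas=[0,0,0,0.6,0,0,1,0,0,0,1.8,0,0,1,0,0,0,3.2,0,0,1,0,0,0,4.3,0,0,1,0,0,0,4.8,0,0,1,0,0,0,4.8,0,0,1,0,0,0,4.8,0,1,1,0,0,0,4.8,0,2,1])

```text
time: 7.15
tool_pos: [0.499, -0.1479, 0.1796]
ee_rot: [3.142, -0.0, -0.026]
wrist_force: [0.1, -0.5, -2.1]
width: 0.0099
finger_force: 30.0
```

Run:
```python
from h import *
to([.4995,-.1466,.134],-.024)
s=snap('side'); P=cloud(s); I=s['image']
cv2.imwrite('pics/s5.png',cv2.resize(I[90:240,250:410,::-1],None,fx=4,fy=4,interpolation=cv2.INTER_CUBIC)[:600,:])
```

```text
rot [ 0.    -0.    -0.002] cm [ 0.04 -0.13  4.56] joints [-0.4   0.03  1.48 -0.    1.63  1.2 ]
```

View pics/s5.png

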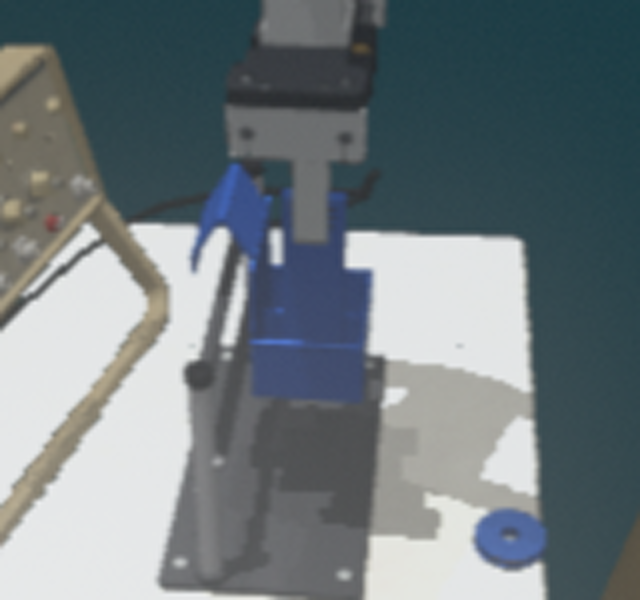

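In the side view the inverted-V hook at (232,215) straddles the bar, with the tray in front of it. Lowering.

>>> move_arm(deltas=[0,0,0,0,0,0.7,1,0,0,0,0,0,1.4,1,0,0,0,0,0,2.1,1,0,0,0,0,0,2.7,1,0,0,0,0,0,3.2,1,0,0,0,0,0,3.6,1,0,0,0,0,0,3.8,1,0,0,0,0,0,3.8,1])

```text
time: 8.0
tool_pos: [0.4992, -0.1479, 0.1419]
ee_rot: [-3.141, 0.0, -0.026]
wrist_force: [0.7, -0.1, -0.8]
width: 0.0102
finger_force: 30.0
```

>>> move_arm(deltas=[0,0,0,0,0,0.2,1,0,0,0,0,0,0.4,1,0,0,0,0,0,0.4,1])

```text
time: 8.3
tool_pos: [0.4991, -0.1479, 0.1379]
ee_rot: [-3.141, 0.0, -0.026]
wrist_force: [-0.7, 0.3, -2.6]
width: 0.0097
finger_force: 30.0
```

>>> move_arm(deltas=[0,0,0,0,0,0.2,1,0,0,0,0,0,0.2,1])

```text
time: 8.5
tool_pos: [0.4993, -0.1479, 0.136]
ee_rot: [-3.142, -0.0, -0.026]
wrist_force: [0.3, -0.3, -0.9]
width: 0.0097
finger_force: 30.0
```

>>> move_arm(deltas=[0,0,0,0,0,0.15,1,0,0,0,0,0,0.15,1])

```text
time: 8.7
tool_pos: [0.4998, -0.148, 0.1349]
ee_rot: [3.141, -0.002, -0.026]
wrist_force: [1.8, -0.5, -0.9]
width: 0.0097
finger_force: 30.0
```

>>> move_arm(deltas=[0,0,0,0,0,0.15,1,0,0,0,0,0,0.15,1])

```text
time: 8.9
tool_pos: [0.5004, -0.1481, 0.1339]
ee_rot: [3.141, -0.003, -0.026]
wrist_force: [2.6, -0.1, 0.9]
width: 0.0101
finger_force: 30.0
```

>>> move_arm(deltas=[0,0,0,0,0,0.1,1,0,0,0,0,0,0.1,1])

```text
time: 9.1
tool_pos: [0.5006, -0.1482, 0.1333]
ee_rot: [3.141, -0.004, -0.026]
wrist_force: [3.3, -0.5, 1.7]
width: 0.01
finger_force: 30.0
```

>>> move_arm(deltas=[0,0,0,0.1,0,0,1,0,0,0,0.2,0,0,1,0,0,0,0.2,0,0,1])

```text
time: 9.4
tool_pos: [0.501, -0.1481, 0.1329]
ee_rot: [3.141, 0.0, -0.026]
wrist_force: [-0.3, 0.1, 4.3]
width: 0.0098
finger_force: 30.0
```

>>> move_arm(deltas=[0,0,0,0,0,0.15,1,0,0,0,0,0,0.15,1])

```text
time: 9.6
tool_pos: [0.5009, -0.1482, 0.1315]
ee_rot: [3.141, 0.0, -0.026]
wrist_force: [0.2, 0.1, 5.7]
width: 0.0095
finger_force: 30.0
```

>>> move_arm(deltas=[0,0.02,0,0.03,0,0.1,1,0,0.04,0,0.07,0,0.2,1,0,0.06,0,0.11,0,0.29,1,0,0.075,0,0.14,0,0.36,1,0,0.075,0,0.14,0,0.36,1,0,0.075,0,0.14,0,0.36,1])

```text
time: 10.2
tool_pos: [0.5024, -0.1482, 0.1287]
ee_rot: [3.141, -0.075, -0.026]
wrist_force: [0.1, 0.2, 8.3]
width: 0.0098
finger_force: 30.0
```

Run:
```python
from h import *
s=snap('side'); I=s['image']; o=s['obs']; print(o['wrist_force'],o['wrist_torque'],o['tool_pos'],o['ee_rot'])
cv2.imwrite('pics/s6.png',cv2.resize(I[90:240,250:410,::-1],None,fx=4,fy=4,interpolation=cv2.INTER_CUBIC))
```

```text
[0.10119229 0.19632519 8.302041  ] [0.086006   0.24292732 0.12912403] [ 0.50236462 -0.148211    0.12871678] [ 3.1408483  -0.07525549 -0.02605614]
```

View pics/s6.png

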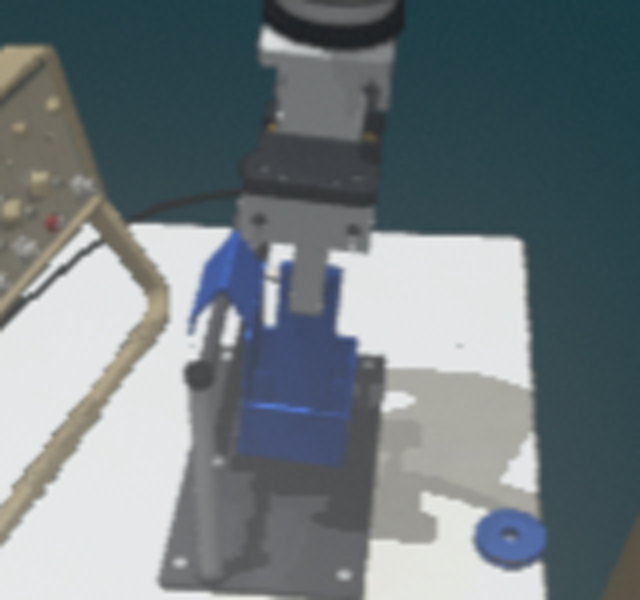

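The hook now sits on the bar with the tray slightly nose-down, and the vertical force of 8 N shows the bar carries it. Releasing gently.

>>> move_arm(deltas=[0,0,0,0,0,0,0.7,0,0,0,0,0,0,0.6,0,0,0,0,0,0,0.5,0,0,0,0,0,0,0.4,0,0,0,0,0,0,0.3,0,0,0,0,0,0,0.3,0,0,0,0,0,0,0.3])

```text
time: 10.95
tool_pos: [0.5026, -0.148, 0.127]
ee_rot: [-3.141, -0.075, -0.026]
wrist_force: [-0.0, 0.5, -0.3]
width: 0.0327
finger_force: 0.0
```

>>> move_arm(deltas=[0,0,0,0,0,-0.7,0.3,0,0,0,0,0,-2,0.3,0,0,0,0,0,-4,0.3,0,0,0,0,0,-6,0.3,0,0,0,0,0,-8,0.3,0,0,0,0,0,-10,0.3,0,0,0,0,0,-12,0.3,0,0,0,0,0,-12,0.3])

```text
time: 11.75
tool_pos: [0.4952, -0.1485, 0.2518]
ee_rot: [3.138, -0.083, -0.026]
wrist_force: [-0.1, 0.2, 0.7]
width: 0.0326
finger_force: 0.0
```

Run:
```python
from h import *
s=snap('side'); I=s['image']; w=snap('wrist')
o=s['obs']; print(o['time'],o['wrist_force'],o['tool_pos'],o['width'])
a=cv2.resize(I[90:240,250:410],None,fx=2.5,fy=2.5,interpolation=cv2.INTER_CUBIC)
b=cv2.resize(w['image'][60:310,200:467],(400,375))
cv2.imwrite('pics/f7.png',np.hstack([a,b])[...,::-1])
```

```text
11.75 [-0.1124446   0.17881652  0.70168597] [ 0.49519504 -0.14847562  0.2518338 ] 0.03260223103698569
```

View pics/f7.png

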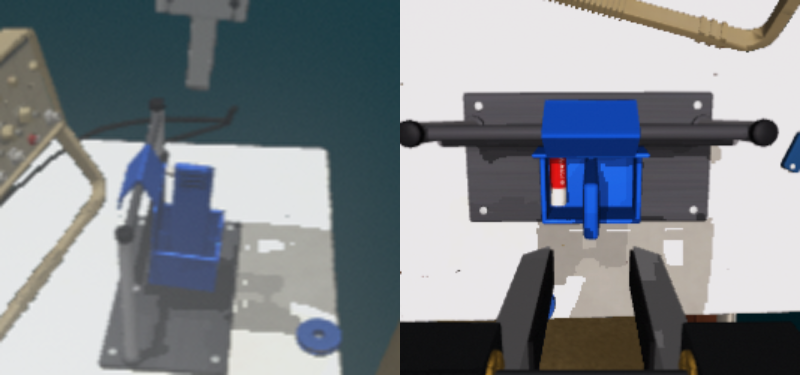

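The tray hangs on the upper bar, centred between the posts. The battery is still inside at (558,180), and the gripper is clear.

```bash
python3 -c "
from bench import robot
print(robot.close_job())"
```

```text
the job is handed in; nothing more can be done
None
```

The blue tray hangs by its hook on the upper bar, centred between the posts on the near side, with the red battery still in it; the grey tray was not touched, and the job was handed in at about 12 s.

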